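# Screw the green lid onto the paper-clip tub

### The job

Close the paper-clip tub with the green lid (leave the smaller orange lid where it is). Set the green lid level on the tub's neck with its grip bar about half-way between a black mark and the next red dot clockwise from it, turn it back (anticlockwise from above) to the black marks so that it drops into the thread, then turn it clockwise until the bar points at the red dots and the lid is fully down, and let go.

Things in the scene. Friction and masses are not known exactly. Their poses are not given: they have to be found in the camera images.
- green_lid_grip (a point): Loose green lid, about 90 g, lying right way up: cap 96 mm across, 30 mm high; on it an upright grip bar 60 long (along x), 16 thick (y), 32 mm tall, white stripe on top. Point: on the lid's axis, in the bar, 22 mm above the cap's top, 10 mm below the bar's top, 52 mm above the lid's lower edge. z up. Pinch the bar. Two lugs in the cap lie under the bar's ends; either way round fits.
- tub: Open white tub with green band and grey base, fixed. Origin: centre of its underside; z up. Body 124 mm across, flat shoulder 70 mm high; above it a threaded neck, 80 mm across, rim 100 mm high. On the shoulder: red dots on the +x and -x sides (bar along x = closed); black marks 75 degrees anticlockwise (from above) of them (thread starts). Stops: 7 degrees past closed, 15 past the starts.
- tub_thread (a point): Centre of the neck at the top of the thread, 91 mm above the tub's underside; axes as the tub's. The lid has 5 mm play all round. Its grip point stands 52 mm above this when it rests on the thread, 40 once dropped in with the bar within 10 degrees of the black marks (it drops only if let down), then sinks evenly as it turns clockwise to 35 at the red dots. Vertical play 1 to 2 mm; turns easily.
- orange_lid_grip (a point): Bystander, leave it: a loose orange lid of the same shape, 80 mm across, bar 50 x 16 x 32 mm, for another tub. The point lies as on the green lid, 52 mm above the counter; x along the bar. Also about, not listed: a stapler and a tape dispenser (both low) and a glue bottle 140 mm tall.

How it is judged:
By the outcome, as a careful person would: the job done as asked, in the order asked, and still so for the second after the job is handed in, with the robot touching nothing.
It also fails if it takes over 48 s, if anything falls off the work surface, if the arm or the gripper's body presses on something with over 40 N, if the wrist force passes 120 N, or if a joint passes its speed limit or range.

### The arm

A 6-joint arm with a two-finger parallel gripper is mounted at the origin on the work surface. World frame = base frame: x ahead of the robot, y to its left, z up, the work surface at z = 0. Lengths are in m, angles in rad, forces in N, time in s.
With the tool pointing down it reaches from about 0.425 to 0.95 m from the base axis. Payload 3.5 kg.
Tool frame: the origin (TCP) lies midway between the tips of the shut fingers; the grasp point (between the pads) lies 19 mm behind it; z points along the fingers, y is the line along which they close (so a half turn about z gives the same grasp; the last joint's range is limited). The gripper opens to 85 mm and grips with 20 to 120 N. Pads are 22 mm wide; open, the fingers measure 114 mm over their backs; the gripper's body (76 mm by 85 mm) begins 54 mm behind the grasp point. The pads swing forward as they close: fully open they stand 13 mm farther back than shut.
Start: joints at [1.175, 0.286, 1.577, -0, 1.279, -0.15], TCP at [0.164, 0.655, 0.231] pointing down, gripper open.
Joint ranges: [-2.77, 2.77], [-0.9, 2.22], [0.21, 2.48], [-1.53, 4.67], [0.24, 2.81], [-2.84, 2.84]. Speed limits (rad/s): [2.79, 2.79, 3.14, 3.14, 3.14, 3.14].

### API

Orientations are given as a unit quaternion [x, y, z, w].
In Python, from plant import ctrl gives the robot as it stands. The module is installed in compiled form; this text tells all that it offers.
- The arm moves only by the shell command python3 -m inch 'ROWS' [FORCE]. ROWS is JSON, a list of rows, each a list of 5 numbers: the closure, from 0 (fully open) to 1 (shut), then the shift along the tool's x, y, z in m, then the turn about the tool's z in degrees. A call has 1 to 5 rows; each row is the pose to reach, as a shift and turn from the pose commanded when the call began, along the tool's axes at that moment; what a row does not reach only later rows make up. A row lasts 1/12 s, in which the tool goes at most 41.7 mm and 7.16 degrees, less where a joint would pass 70% of its speed; a pose out of reach is approached as far as the arm can. A call with a gripper value outside its range is refused whole. The fingers move at their own pace and stop on an object; FORCE is the grip in N (left out, the last holds). Time passes only in rows, so rows that repeat a pose let the fingers close. It gives the time, the measured TCP pose, the force, the opening and the grip force at its end, in the units of the state.
- ctrl.get_state(): the state, without advancing time (a new reading comes with each control period).
- ctrl.read_camera(name): name is "scene" or "top" or "wrist"; returns a dict with "pixels" (480x640x3 uint8, red, green, blue), "depth" (480x640 float32, m along the optical axis (not along the pixel's ray), 0 where there is no reading), "fx", "fy", "cx", "cy" (pixels), "xyz" and "rotation" of the camera in the world; the wrist camera has in their place "mount" (4x4, takes a point from camera to tool coordinates, whose origin is the TCP and whose axes are the flange's). Camera axes: x right, y down, z forward; pixel columns grow to the right and rows downward; lengths in m; the calibration is good to about 2 mm. A picture is of the moment at which its call begins: read the wrist's pose just before it.
- ctrl.sign_off(): hands the job in; it is judged then, once.
Trained networks look in a picture, given as the dict that the camera call returned (one of the last four; its "shot" number tells which), for a name from the list of things; names that differ only in an ending like _2 or _b are one class to them, and where a whole thing is asked for, a point or a joint stands for the part that bears it (a point fixed in the world has none). Each returns a list of dicts, best first, with "score" (0 to 1); they miss things now and then, are a little off and sometimes report something else, mostly with a low value. They report only what shows in the picture. A call takes as long as a camera call.
- ctrl.spot_in(query, picture): "at" ([column, row] in pixels, amid what is visible of it).
- ctrl.tip_of(query, picture): "at" ([column, row] in pixels: a listed point, or the origin of a listed thing).
The state is a dict: "time": time; "qpos": joint angles; "dq": joint speeds; "joint_efforts": joint torques, N m; "eef_pos": TCP position; "tcp_rot": TCP orientation; "contact_force": force on the tool from outside, world axes, zero at the start; "wrist_torque": the same for the moment, N m; "opening": opening from 0.0 (shut) to 1.0 (fully open); "finger_force": force on a finger pad.
Only numpy, scipy, OpenCV 4.12 (cv2) and the standard library are available. Lean on these libraries where they do the work, as an engineer would, in place of code of your own. Each camera call takes 0.05 s, during which the arm holds its last target. There are 200 camera calls.

## Working session

There is one attempt and no reset: what is moved stays moved. The work goes in short steps, Python scripts to look and compute and a shell command to move; the robot and the scene stay as the last step left them, time stands still between calls to the robot, and variables do not carry over. Pictures are saved under pics/ and viewed, at most 10 in all, crops included, and the job is handed in when it is done.

```bash
mkdir -p pics; cat > h.py <<'E'
import numpy as np, cv2
from scipy.spatial.transform import Rotation as R
from plant import ctrl
def cam(name):
    s=ctrl.get_state(); c=ctrl.read_camera(name)
    if name=="wrist":
        T=np.eye(4);T[:3,:3]=R.from_quat(s["tcp_rot"]).as_matrix();T[:3,3]=s["eef_pos"]
        c["T"]=T@np.array(c["mount"])
    else:
        T=np.eye(4); r=np.array(c["rotation"]); T[:3,:3]=r if r.shape==(3,3) else R.from_quat(r).as_matrix()
        T[:3,3]=c["xyz"]; c["T"]=T
    return s,c
def ray(c,uv):
    d=c["T"][:3,:3]@np.array([(uv[0]-c["cx"])/c["fx"],(uv[1]-c["cy"])/c["fy"],1]); return c["T"][:3,3],d
def at_z(c,uv,z):
    o,d=ray(c,uv); return o+d*(z-o[2])/d[2]
def cloud(c):
    v,u=np.mgrid[:480,:640]; z=c["depth"]
    p=np.stack([(u-c["cx"])/c["fx"]*z,(v-c["cy"])/c["fy"]*z,z],-1)
    return p@c["T"][:3,:3].T+c["T"][:3,3]
def save(c,n): cv2.imwrite("pics/"+n,c["pixels"][...,::-1])
E
python3 - <<'E'
from h import *
s,c=cam("top"); save(c,"top.png"); P=cloud(c)
print(s["time"],s["eef_pos"],c["T"].round(3).tolist())
for q in ["green_lid_grip","tub","tub_thread","orange_lid_grip"]:
    for f in (ctrl.spot_in,ctrl.tip_of):
        for r in f(q,c)[:2]:
            u,v=np.round(r["at"]).astype(int); print(q,f.__name__,r["at"],r["score"],P[v,u].round(3))
print(ctrl.get_state()["time"])
E
```

```text
0.0 [0.16395564 0.65411079 0.22992913] [[0.013, -0.998, 0.066, 0.486], [-1.0, -0.013, -0.004, -0.008], [0.005, -0.066, -0.998, 0.812], [0.0, 0.0, 0.0, 1.0]]
green_lid_grip call [426.6, 159.6] 0.97 [ 0.625 -0.151  0.04 ]
green_lid_grip call [433.2, 157.7] 0.72 [ 0.623 -0.154  0.062]
tub call [222.5, 194.9] 0.66 [0.57  0.117 0.075]
tub_thread call [218.1, 193.6] 0.83 [0.57  0.12  0.086]
tub_thread call [209.5, 189.5] 0.65 [0.575 0.13  0.085]
orange_lid_grip call [422.1, 266.2] 0.83 [ 0.483 -0.14   0.063]
orange_lid_grip call [424.3, 264.4] 0.75 [ 0.485 -0.143  0.063]
0.45
```

View pics/top.png

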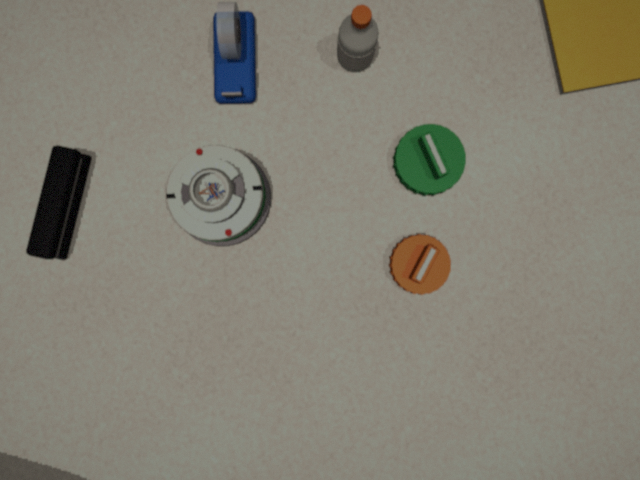

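The picture shows the green lid at (430,159), the orange lid at (421,264) and the tub at (217,193). The red dots are at (199,152) and (228,232), and the black marks at (170,196) and (257,187). Next I'll compute precise poses from the colours.

```bash
cat >> h.py <<'E'
def blobs(mask,amin=4):
    n,_,st,ce=cv2.connectedComponentsWithStats(mask.astype(np.uint8)); return [(ce[i],st[i]) for i in range(1,n) if st[i][4]>=amin]
def stripe(c,P,ctr,rad=.045,zr=(.05,.075)):
    m=(np.linalg.norm(P[...,:2]-ctr,axis=-1)<rad)&(P[...,2]>zr[0])&(P[...,2]<zr[1])
    v,u=np.nonzero(m); q=np.array([at_z(c,(a,b),P[m][:,2].mean()+0*a)[:2] for a,b in zip(u,v)])
    w,V=np.linalg.eigh(np.cov(q.T)); return q.mean(0),np.degrees(np.arctan2(V[1,1],V[0,1]))%180,P[m][:,2].mean(),len(q),np.ptp((q-q.mean(0))@V,axis=0)
E
python3 - <<'E'
from h import *
s,c=cam("top"); P=cloud(c); h=cv2.cvtColor(c["pixels"],cv2.COLOR_RGB2HSV).astype(int)
print("lid",stripe(c,P,np.array([.624,-.153])))
print("orange",stripe(c,P,np.array([.484,-.142])))
near=np.linalg.norm(P[...,:2]-[.57,.12],axis=-1)<.075
red=near&((h[...,0]<8)|(h[...,0]>172))&(h[...,1]>150)
rd=[(b[0],at_z(c,b[0],.07),b[1][4]) for b in blobs(red)]; print("red",rd)
bk=near&(h[...,2]<45)&(P[...,2]>.05)
for b in blobs(bk): print("blk",b[0],at_z(c,b[0],.07),b[1][4])
T=R.from_quat(s["tcp_rot"]).as_matrix(); print(T.round(3).tolist(),s["eef_pos"])
w=near&(P[...,2]>.06)&(P[...,2]<.08);print("shoulder z",np.median(P[w][:,2]), "table",np.median(P[300:400,250:350,2]))
E
```

```text
lid (array([ 0.62824729, -0.15614657]), np.float64(24.048776143073127), np.float64(0.06071765510680494), 638, array([0.01887463, 0.06006511]))
orange (array([ 0.48507445, -0.14359977]), np.float64(152.30064029221663), np.float64(0.061246990941325144), 525, array([0.01758306, 0.05009833]))
red [(array([198.78947368, 151.36842105]), array([0.62633951, 0.14899169, 0.07      ]), np.int32(19)), (array([228., 232.]), array([0.52292151, 0.10895279, 0.07      ]), np.int32(21))]
blk [257.26666667 187.53333333] [0.5805251  0.07279708 0.07      ] 15
blk [170.  195.5] [0.56872615 0.18427601 0.07      ] 14
[[-0.97, 0.243, -0.0], [0.243, 0.97, -0.0], [0.0, -0.0, -1.0]] [0.16420689 0.65466163 0.23122492]
shoulder z 0.06990711389194343 table -0.00016176961297181824
```

Estimated poses:
- **Tub:** centre (0.5746, 0.129), x axis at 21.2°, black marks at 96.1°.
- **Green lid:** about (0.626, -0.155), bar at 24°.

Next I'll plan the approach hover.

```bash
cat >> h.py <<'E'
def plan(start,goal,n):
    """start/goal: x,y,z,alpha(deg, tool-x heading); n calls; prints the last row of each call in tool axes"""
    s=np.array(start,float); g=np.array(goal,float); d=(g-s)/n
    for i in range(n):
        a=np.radians(s[3]+i*d[3]); x=np.array([np.cos(a),np.sin(a)]); y=np.array([np.sin(a),-np.cos(a)])
        print([round(1000*float(d[:2]@x),1),round(1000*float(d[:2]@y),1),round(-1000*d[2],1),round(-d[3],2)],"mm,deg")
def now():
    s=ctrl.get_state(); M=R.from_quat(s["tcp_rot"]).as_matrix()
    return [*s["eef_pos"],np.degrees(np.arctan2(M[1,0],M[0,0]))]
E
python3 - <<'E'
from h import *
print(now()); plan(now(),[.626,-.155,.15,24],5)
E
```

```text
[np.float64(0.16422168925908373), np.float64(0.6546671954758447), np.float64(0.23128685768358423), np.float64(165.91442344649903)]
[-129.0, -134.6, np.float64(16.3), np.float64(28.38)] mm,deg
[-177.5, -57.1, np.float64(16.3), np.float64(28.38)] mm,deg
[-183.3, 34.1, np.float64(16.3), np.float64(28.38)] mm,deg
[-145.0, 117.1, np.float64(16.3), np.float64(28.38)] mm,deg
[-71.9, 172.0, np.float64(16.3), np.float64(28.38)] mm,deg
```

```bash

python3 -m inch '[[0,-0.129,-0.135,0.016,28.4],[0,-0.129,-0.135,0.016,28.4],[0,-0.129,-0.135,0.016,28.4],[0,-0.129,-0.135,0.016,28.4],[0,-0.129,-0.135,0.016,28.4]]'
python3 -m inch '[[0,-0.178,-0.057,0.016,28.4],[0,-0.178,-0.057,0.016,28.4],[0,-0.178,-0.057,0.016,28.4],[0,-0.178,-0.057,0.016,28.4],[0,-0.178,-0.057,0.016,28.4]]'
python3 -m inch '[[0,-0.183,0.034,0.016,28.4],[0,-0.183,0.034,0.016,28.4],[0,-0.183,0.034,0.016,28.4],[0,-0.183,0.034,0.016,28.4],[0,-0.183,0.034,0.016,28.4]]'
python3 -m inch '[[0,-0.145,0.117,0.016,28.4],[0,-0.145,0.117,0.016,28.4],[0,-0.145,0.117,0.016,28.4],[0,-0.145,0.117,0.016,28.4],[0,-0.145,0.117,0.016,28.4]]'
python3 -m inch '[[0,-0.072,0.172,0.016,28.4],[0,-0.072,0.172,0.016,28.4],[0,-0.072,0.172,0.016,28.4],[0,-0.072,0.172,0.016,28.4],[0,-0.072,0.172,0.016,28.4]]'
python3 - <<'E'
from h import *
import time
print(now()); s,c=cam("wrist"); save(c,"w1.png"); P=cloud(c)
print(stripe(c,P,np.array([.626,-.155]),zr=(.052,.075)))
plan(now(),[.626,-.155,.036,24],1)
E
```

```text
time: 0.92
eef_pos: [0.2577, 0.4891, 0.2147]
tcp_rot: [0.365, 0.931, -0.001, 0.0]
contact_force: [0.5, 0.2, 0.4]
opening: 1.001
finger_force: 0.0
time: 1.33
eef_pos: [0.3505, 0.327, 0.1992]
tcp_rot: [0.583, 0.813, -0.0, 0.001]
contact_force: [-0.1, 0.3, 0.3]
opening: 1.0
finger_force: 0.0
time: 1.75
eef_pos: [0.4429, 0.165, 0.1835]
tcp_rot: [0.764, 0.645, 0.0, 0.001]
contact_force: [0.3, 1.0, -0.7]
opening: 1.003
finger_force: 0.0
time: 2.17
eef_pos: [0.5352, 0.0024, 0.1675]
tcp_rot: [0.899, 0.438, 0.0, 0.001]
contact_force: [-0.8, 0.8, 0.1]
opening: 1.002
finger_force: 0.0
time: 2.58
eef_pos: [0.6271, -0.1601, 0.1512]
tcp_rot: [0.979, 0.204, 0.001, 0.001]
contact_force: [-0.8, 0.7, 0.2]
opening: 1.003
finger_force: 0.0
[np.float64(0.627064105705462), np.float64(-0.1601391109443939), np.float64(0.15116276292958988), np.float64(23.52001986230225)]
(array([ 0.6293346 , -0.15529453]), np.float64(24.057742170429123), np.float64(0.060631563142482615), 1791, array([0.01576574, 0.06029845]))
[1.2, -7.2, np.float64(115.0), np.float64(-0.37)] mm,deg
```

View pics/w1.png

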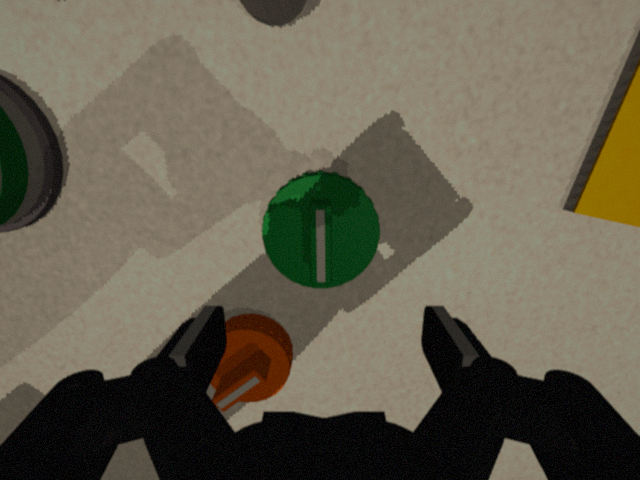

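The wrist picture shows the green bar upright at (321,245), between the open fingers. The orange lid, at (250,360), is clear of them.

```bash
python3 -c "
from h import *
plan(now(),[.6288,-.1555,.036,24],1)"
```

```text
[3.6, -5.6, np.float64(115.0), np.float64(-0.37)] mm,deg
```

```bash

python3 -m inch '[[0,0.003,-0.005,0.03,-0.4],[0,0.003,-0.005,0.06,-0.4],[0,0.003,-0.005,0.06,-0.4],[0,0.003,-0.005,0.06,-0.4]]'
python3 -c "
from h import *
print(now());plan(now(),[.6288,-.1555,.036,24],1)"
```

```text
time: 2.97
eef_pos: [0.6245, -0.1491, 0.0892]
tcp_rot: [0.978, 0.211, -0.002, -0.001]
contact_force: [0.9, 0.2, 1.2]
opening: 0.997
finger_force: 0.0
[np.float64(0.6245240169770194), np.float64(-0.1490986593013329), np.float64(0.08923018804908557), np.float64(24.333132559188215)]
[1.3, 7.6, np.float64(53.2), np.float64(0.33)] mm,deg
```

```bash

python3 -m inch '[[0,0.001,0.0075,0.03,0.3],[0,0.001,0.0075,0.053,0.3],[0,0.001,0.0075,0.053,0.3],[0,0.001,0.0075,0.053,0.3]]' 50
python3 -c "
from h import *
print(now());plan(now(),[.6288,-.1555,.036,24],1)"
```

```text
time: 3.3
eef_pos: [0.6303, -0.1561, 0.0392]
tcp_rot: [0.978, 0.208, -0.0, -0.0]
contact_force: [-0.1, -0.4, 0.9]
opening: 0.999
finger_force: 0.0
[np.float64(0.6302780177748271), np.float64(-0.156146456162757), np.float64(0.03915939843216424), np.float64(24.03686415452261)]
[-1.1, -1.2, np.float64(3.2), np.float64(0.04)] mm,deg
```

```bash

python3 -m inch '[[0.3,0,-0.001,0.002,0],[0.6,0,-0.001,0.002,0],[1,0,-0.001,0.002,0],[1,0,-0.001,0.002,0],[1,0,-0.001,0.002,0]]' 50
python3 -m inch '[[1,0,0,0,0],[1,0,0,0,0],[1,0,0,0,0]]'
python3 -c "
from h import *
print(now())"
```

```text
time: 3.72
eef_pos: [0.6303, -0.1556, 0.0374]
tcp_rot: [0.978, 0.208, 0.001, 0.0]
contact_force: [0.7, -1.2, -0.2]
opening: 0.299
finger_force: 0.0
time: 3.97
eef_pos: [0.6304, -0.1557, 0.0372]
tcp_rot: [0.978, 0.208, 0.001, 0.0]
contact_force: [0.0, -0.4, 3.3]
opening: 0.177
finger_force: 49.9
[np.float64(0.6304123999411936), np.float64(-0.1557076791487084), np.float64(0.0372123014492641), np.float64(24.01567836538222)]
```

Gripped: 49.9 N at 0.177 opening, which matches the bar. Lifting and looking.

```bash

python3 -m inch '[[1,0,0,-0.03,0],[1,0,0,-0.07,0],[1,0,0,-0.11,0],[1,0,0,-0.14,0],[1,0,0,-0.14,0]]' 
python3 -c "
from h import *
print(now()); s,c=cam('wrist'); save(c,'w2.png')
M=R.from_quat(s['tcp_rot']).as_matrix(); P=cloud(c)
q=((P-s['eef_pos'])@M).reshape(-1,3); h=cv2.cvtColor(c['pixels'],cv2.COLOR_RGB2HSV).reshape(-1,3)
g=(h[:,0]>45)&(h[:,0]<85)&(h[:,1]>120)&(np.hypot(q[:,0],q[:,1])<.07)&(c['depth'].ravel()>0)&(q[:,2]<.03)
qq=q[g]; print('lid in tool',g.sum(),qq.min(0),qq.max(0),np.median(qq,axis=0))
print(ctrl.tip_of('green_lid_grip',c)[:2]); plan([*now()[:2],.177,24],[.5746,.1287,.177,59],2)"
```

```text
time: 4.38
eef_pos: [0.6338, -0.157, 0.1852]
tcp_rot: [0.978, 0.208, 0.006, 0.004]
contact_force: [1.3, -0.2, 0.2]
opening: 0.178
finger_force: 49.3
[np.float64(0.6337541342975067), np.float64(-0.15704348304226307), np.float64(0.18523014108578983), np.float64(24.02610416730625)]
lid in tool 26084 [-0.04860042 -0.06505434 -0.09777907] [0.04625498 0.06358508 0.02993571] [ 0.01207919 -0.0015494   0.00800412]
[{'at': [326.6, 332.2], 'score': 0.93}]
[32.4, -141.3, np.float64(-0.0), np.float64(-17.5)] mm,deg
[73.3, -125.0, np.float64(-0.0), np.float64(-17.5)] mm,deg
```

View pics/w2.png

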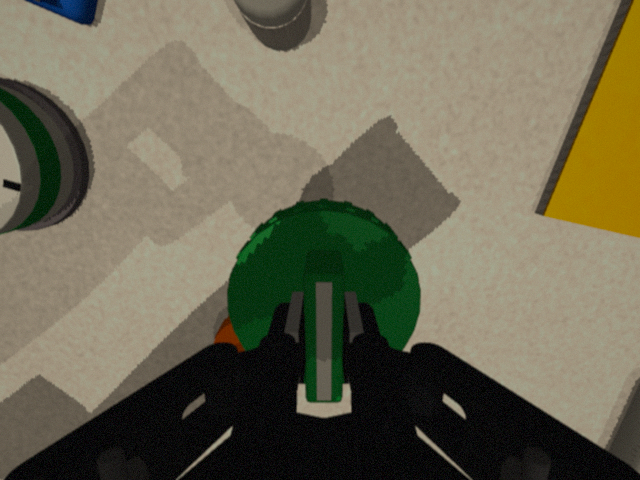

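The picture shows the lid held level with its bar between the pads (bar at about (324,330)); the orange lid is untouched. I'm carrying it to the tub and turning to 59°.

```bash

python3 -m inch '[[1,0.0066,-0.028,0,-3.5],[1,0.0132,-0.0566,0,-7],[1,0.0197,-0.085,0,-10.5],[1,0.0263,-0.113,0,-14],[1,0.0329,-0.1416,0,-17.5]]'
python3 -m inch '[[1,0.0148,-0.025,0,-3.5],[1,0.0296,-0.05,0,-7],[1,0.0444,-0.075,0,-10.5],[1,0.0592,-0.1,0,-14],[1,0.074,-0.1252,0,-17.5]]'
python3 -m inch '[[1,0,0,0,0],[1,0,0,0,0],[1,0,0,0,0]]'
python3 -c "
from h import *
print(now()); s,c=cam('top'); save(c,'top2.png'); P=cloud(c)
h=cv2.cvtColor(c['pixels'],cv2.COLOR_RGB2HSV).astype(int)
near=np.linalg.norm(P[...,:2]-[.575,.13],axis=-1)<.09
for b in blobs(near&((h[...,0]<8)|(h[...,0]>172))&(h[...,1]>150)): print(at_z(c,b[0],.07),b[1][4])
s,c=cam('scene'); save(c,'sc.png')
plan(now(),[.5753,.1298,.135,59],1)"
```

```text
time: 4.9
eef_pos: [0.5999, -0.0113, 0.1727]
tcp_rot: [0.935, 0.356, -0.003, -0.002]
contact_force: [-0.3, 0.3, -1.5]
opening: 0.176
finger_force: 49.3
time: 5.32
eef_pos: [0.5723, 0.1312, 0.1728]
tcp_rot: [0.87, 0.494, -0.003, -0.001]
contact_force: [0.9, -0.6, -0.7]
opening: 0.176
finger_force: 49.3
time: 5.57
eef_pos: [0.5735, 0.1298, 0.174]
tcp_rot: [0.87, 0.493, -0.002, -0.001]
contact_force: [0.0, 0.0, -1.7]
opening: 0.172
finger_force: 49.3
[np.float64(0.5735032193097221), np.float64(0.12977159322824902), np.float64(0.17404513380898348), np.float64(59.015223729833906)]
[0.52305508 0.10902308 0.07      ] 19
[1.2, 0.5, np.float64(40.0), np.float64(-0.07)] mm,deg
```

View pics/sc.png

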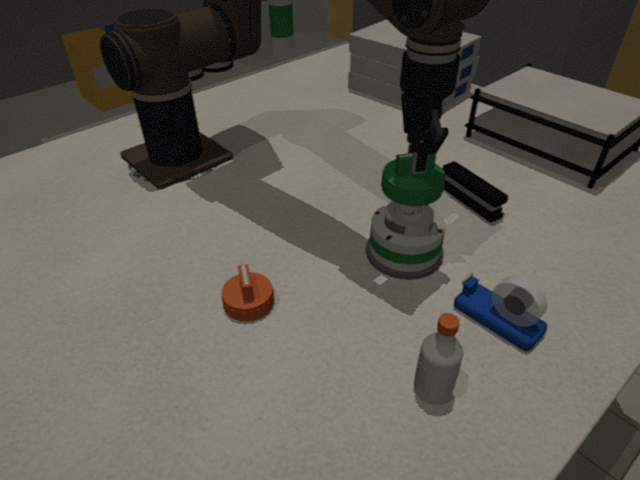

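The scene picture shows the lid held level at (412,183), right over the neck at (408,215), with nothing else disturbed. Lowering it now.

```bash

python3 -m inch '[[1,0.001,0.0005,0.012,0],[1,0.001,0.0005,0.024,0],[1,0.001,0.0005,0.034,0],[1,0.001,0.0005,0.04,0],[1,0.001,0.0005,0.04,0]]'
python3 -m inch '[[1,0,0,0.001,0],[1,0,0,0.002,0],[1,0,0,0.003,0],[1,0,0,0.004,0],[1,0,0,0.004,0]]'
python3 -m inch '[[1,0,0,0.001,0],[1,0,0,0.002,0],[1,0,0,0.003,0],[1,0,0,0.003,0],[1,0,0,0.003,0]]'
```

```text
time: 6.08
eef_pos: [0.5738, 0.1302, 0.1331]
tcp_rot: [0.87, 0.492, -0.002, -0.001]
contact_force: [-1.0, -0.4, -1.1]
opening: 0.177
finger_force: 49.3
time: 6.5
eef_pos: [0.5757, 0.1307, 0.1326]
tcp_rot: [0.87, 0.493, 0.0, 0.0]
contact_force: [-0.0, 0.4, -0.1]
opening: 0.178
finger_force: 49.3
time: 6.92
eef_pos: [0.5755, 0.1307, 0.1292]
tcp_rot: [0.87, 0.493, -0.0, -0.0]
contact_force: [-0.3, -0.5, -1.2]
opening: 0.177
finger_force: 49.3
```

```bash

python3 -m inch '[[1,0,0,0.0005,0],[1,0,0,0.001,0],[1,0,0,0.0015,0],[1,0,0,0.002,0],[1,0,0,0.002,0]]'
python3 -m inch '[[1,0,0,0.0005,0],[1,0,0,0.001,0],[1,0,0,0.0015,0],[1,0,0,0.0015,0],[1,0,0,0.0015,0]]'
```

```text
time: 7.33
eef_pos: [0.5758, 0.1306, 0.1282]
tcp_rot: [0.87, 0.493, 0.0, 0.0]
contact_force: [-2.6, -0.2, 4.2]
opening: 0.175
finger_force: 50.0
time: 7.75
eef_pos: [0.5759, 0.1306, 0.1281]
tcp_rot: [0.87, 0.493, -0.0, 0.0]
contact_force: [-4.8, -1.2, 10.4]
opening: 0.175
finger_force: 50.9
```

Contact at 0.128, as expected. Turning anticlockwise 37° to the black marks under light pressure, then letting it down.

```bash

python3 -m inch '[[1,0,0,0,-4],[1,0,0,0,-8],[1,0,0,0,-12],[1,0,0,0,-16],[1,0,0,0,-20]]'
python3 -m inch '[[1,0,0,0,-4],[1,0,0,0,-8],[1,0,0,0,-12],[1,0,0,0,-16],[1,0,0,0,-17]]'
python3 -m inch '[[1,0,0,0.001,0],[1,0,0,0.002,0],[1,0,0,0.003,0]]'
python3 -c "
from h import *
print(now())"
```

```text
time: 8.17
eef_pos: [0.5778, 0.1307, 0.1281]
tcp_rot: [0.771, 0.637, 0.002, 0.002]
contact_force: [-0.4, -0.7, 4.7]
opening: 0.18
finger_force: 50.2
time: 8.58
eef_pos: [0.5759, 0.1307, 0.1259]
tcp_rot: [0.668, 0.744, 0.0, 0.0]
contact_force: [0.2, -0.2, -0.9]
opening: 0.176
finger_force: 49.3
time: 8.83
eef_pos: [0.5752, 0.1306, 0.122]
tcp_rot: [0.669, 0.743, -0.0, -0.0]
contact_force: [-0.5, 0.4, -1.0]
opening: 0.175
finger_force: 49.3
[np.float64(0.5751663144236544), np.float64(0.1306292707969711), np.float64(0.12202731580840859), np.float64(95.95967408148583)]
```

It is entering the thread. Lowering to 0.116.

```bash

python3 -m inch '[[1,0,0,0.001,0],[1,0,0,0.002,0],[1,0,0,0.003,0],[1,0,0,0.004,0],[1,0,0,0.004,0]]'
python3 -m inch '[[1,0,0,0.001,0],[1,0,0,0.002,0],[1,0,0,0.003,0],[1,0,0,0.003,0],[1,0,0,0.003,0]]'
```

```text
time: 9.25
eef_pos: [0.5754, 0.1307, 0.1185]
tcp_rot: [0.669, 0.743, -0.0, -0.0]
contact_force: [1.0, 0.9, -1.8]
opening: 0.172
finger_force: 49.3
time: 9.67
eef_pos: [0.5759, 0.1308, 0.1167]
tcp_rot: [0.669, 0.743, 0.0, 0.0]
contact_force: [-2.7, 1.1, 4.6]
opening: 0.18
finger_force: 50.1
```

Dropped in: seated 12 mm lower. Now clockwise 75° while sinking 5 mm.

```bash

python3 -m inch '[[1,0,0,0.0003,5],[1,0,0,0.0007,10],[1,0,0,0.001,15],[1,0,0,0.0013,20],[1,0,0,0.0017,25]]'
python3 -m inch '[[1,0,0,0.0003,5],[1,0,0,0.0007,10],[1,0,0,0.001,15],[1,0,0,0.0013,20],[1,0,0,0.0017,25]]'
```

```text
time: 10.08
eef_pos: [0.577, 0.1305, 0.115]
tcp_rot: [0.815, 0.579, 0.002, 0.001]
contact_force: [1.2, -0.1, 2.1]
opening: 0.171
finger_force: 49.7
time: 10.5
eef_pos: [0.5766, 0.1303, 0.113]
tcp_rot: [0.921, 0.389, 0.001, 0.001]
contact_force: [0.5, -1.3, -0.6]
opening: 0.177
finger_force: 49.6
```

```bash

python3 -m inch '[[1,0,0,0.0003,5],[1,0,0,0.0007,10],[1,0,0,0.001,15],[1,0,0,0.0013,20],[1,0,0,0.0017,25]]'
python3 -m inch '[[1,0,0,0.0003,0],[1,0,0,0.0006,0],[1,0,0,0.001,0],[1,0,0,0.001,0]]'
python3 -c "
from h import *
print(now(),ctrl.get_state()['wrist_torque'])"
```

```text
time: 10.92
eef_pos: [0.5763, 0.1305, 0.1113]
tcp_rot: [0.984, 0.18, 0.001, 0.0]
contact_force: [-0.1, -0.2, 4.2]
opening: 0.18
finger_force: 50.0
time: 11.25
eef_pos: [0.5765, 0.1306, 0.1113]
tcp_rot: [0.983, 0.183, 0.001, 0.0]
contact_force: [-2.4, -0.7, 6.8]
opening: 0.179
finger_force: 50.5
[np.float64(0.5764718794653614), np.float64(0.1305641189247233), np.float64(0.11127894724903685), np.float64(21.14345059994466)] [-0.11407409  0.31836053 -0.0974407 ]
```

Fully down at 0.111 with the bar at 21.1°. Releasing and backing off.

```bash

python3 -m inch '[[1,0,0,-0.001,0],[0.6,0,0,-0.001,0],[0.3,0,0,-0.001,0],[0.1,0,0,-0.001,0],[0,0,0,-0.001,0]]'
python3 -m inch '[[0,0,0,0,0],[0,0,0,0,0],[0,0,0,-0.01,0],[0,0,0,-0.03,0],[0,0,0,-0.06,0]]'
python3 -m inch '[[0,0,0,-0.03,0],[0,0,0,-0.06,0],[0,0,0,-0.09,0],[0,0,0,-0.09,0],[0,0,0,-0.09,0]]'
python3 -c "
from h import *
print(now()); s,c=cam('wrist'); save(c,'w3.png'); P=cloud(c)
print(stripe(c,P,np.array([.575,.129]),zr=(.14,.165)))
h=cv2.cvtColor(c['pixels'],cv2.COLOR_RGB2HSV).astype(int)
near=np.linalg.norm(P[...,:2]-[.575,.13],axis=-1)<.09
for b in blobs(near&((h[...,0]<8)|(h[...,0]>172))&(h[...,1]>150)): print(at_z(c,b[0],.07),b[1][4])
g=(h[...,0]>45)&(h[...,0]<85)&(np.linalg.norm(P[...,:2]-[.575,.13],axis=-1)<.043)&(P[...,2]<.14)&(P[...,2]>.1)
q=P[g];A=np.c_[q[:,:2]-q[:,:2].mean(0),np.ones(len(q))];print('cap plane',np.linalg.lstsq(A,q[:,2],rcond=None)[0],np.median(q[:,2]))"
```

```text
time: 11.67
eef_pos: [0.5752, 0.1307, 0.11]
tcp_rot: [0.983, 0.183, -0.001, -0.0]
contact_force: [-0.6, 0.5, -0.0]
opening: 0.74
finger_force: 0.0
time: 12.08
eef_pos: [0.5735, 0.1305, 0.1687]
tcp_rot: [0.983, 0.182, -0.003, -0.0]
contact_force: [-0.9, -0.1, -1.1]
opening: 1.002
finger_force: 0.0
time: 12.5
eef_pos: [0.577, 0.1308, 0.2646]
tcp_rot: [0.983, 0.182, 0.003, 0.0]
contact_force: [0.4, -0.0, -1.1]
opening: 1.002
finger_force: 0.0
[np.float64(0.5769686617545031), np.float64(0.13076873949899728), np.float64(0.2646241770062584), np.float64(21.025744160751636)]
  avg = a.mean(axis, **keepdims_kw)
  ret = um.true_divide(
h.py:27: RuntimeWarning: Degrees of freedom <= 0 for slice
  w,V=np.linalg.eigh(np.cov(q.T)); return q.mean(0),np.degrees(np.arctan2(V[1,1],V[0,1]))%180,P[m][:,2].mean(),len(q),np.ptp((q-q.mean(0))@V,axis=0)
  c *= np.true_divide(1, fact)
  c *= np.true_divide(1, fact)
Traceback (most recent call last):
ValueError: not enough values to unpack (expected 2, got 0)

During handling of the above exception, another exception occurred:

Traceback (most recent call last):
  File "h.py", line 27, in stripe
    w,V=np.linalg.eigh(np.cov(q.T)); return q.mean(0),np.degrees(np.arctan2(V[1,1],V[0,1]))%180,P[m][:,2].mean(),len(q),np.ptp((q-q.mean(0))@V,axis=0)
        ~~~~~~~~~~~~~~^^^^^^^^^^^^^
numpy.linalg.LinAlgError: 0-dimensional array given. Array must be at least two-dimensional
```

View pics/w3.png

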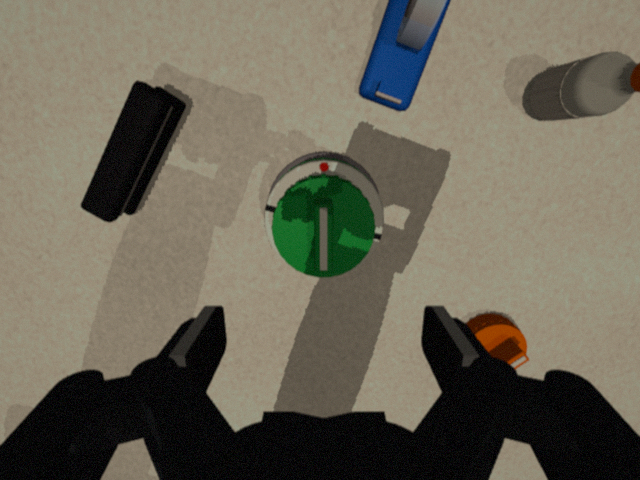

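The picture shows the lid on the tub, with its bar at (323,237) pointing at the red dot at (324,167). My height window was wrong: the bar's top should be at 0.136. Re-measuring level and height.

```bash
python3 -c "
from h import *
s,c=cam('wrist'); P=cloud(c); print(now())
print(stripe(c,P,np.array([.575,.129]),zr=(.128,.15)))
h=cv2.cvtColor(c['pixels'],cv2.COLOR_RGB2HSV).astype(int)
g=(h[...,0]>45)&(h[...,0]<85)&(np.linalg.norm(P[...,:2]-[.575,.13],axis=-1)<.043)&(P[...,2]<.115)&(P[...,2]>.095)
q=P[g];A=np.c_[q[:,:2]-q[:,:2].mean(0),np.ones(len(q))];print('cap plane',np.linalg.lstsq(A,q[:,2],rcond=None)[0],np.median(q[:,2]))"
```

```text
[np.float64(0.5750844662322222), np.float64(0.13064432882934876), np.float64(0.26020499238201933), np.float64(21.022125207198634)]
(array([0.57493745, 0.1314982 ]), np.float64(21.604670975427553), np.float64(0.13495203504708356), 1354, array([0.01565721, 0.06008414]))
cap plane [0.00065913 0.00046279 0.1029681 ] 0.10294907073087278
```

The lid is level, fully down and aligned to within 0.5°. Handing in.

```bash
python3 -c "
from plant import ctrl
print(ctrl.sign_off())"
```

```text
the job is handed in; nothing more can be done
None
```

The green lid is on the tub, screwed fully down and level, with its bar within about half a degree of the red dots; the gripper is clear, the orange lid was left in place, and I handed the job in at about 12.6 s on the robot's clock.

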